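Snap the wireless microphone into its desk-stand clip

TASK

Put the hand microphone back on its desk stand: with its head at the raised end of the tilted clip, lay the bare barrel just behind the six-sided ring over the clip's mouth and press it in square to the clip until the sprung jaws snap shut round it and it sits fully home, keeping up with the worn stem if it sinks. Do not force it; leave the stand standing where it is with the microphone released in the clip, and do not disturb the other things on the table.

Things in the scene. Friction and masses are not known exactly. Their poses are not given: they have to be found in the camera images.
- mic: Loose wireless hand microphone, 243 mm long, 0.23 to 0.36 kg: black barrel 36 mm across, rubber six-sided anti-roll ring 52 mm across flats, steel grille head 49 mm across. It lies on a flat of the ring and its tail, head end 2.6 degrees up. Origin at mic_seat; axes as mic_seat's but turned 2.6 degrees about y (level as it first lies).
- mic_seat (a point): Point on the barrel's axis amid the bare stretch that belongs in the clip; x along the barrel towards the head, z up as it first lies. Along x from here: ring +39 to +47 mm, head to +100, bare barrel back to -62, switch and display beyond, tail end -141 mm.
- mic_grip (a point): Point on the barrel's axis 42 mm tailwards of mic_seat (axes as mic_seat), near the balance point: a grip here from above clears the clip. Grip hard, about 100 N: the push comes 42 mm off the grip and can turn the barrel in the fingers.
- mic_head (a point): Middle of the microphone's grille head, on its axis, 75 mm from mic_seat.
- clip_seat (a point): Where mic_seat lies when the barrel is fully home in the stand's clip: a black plastic C-shaped clip 42 mm long with two sprung jaws, open at its top, on a tilting swivel. x along the clip towards its raised end (the head end), z out of the mouth, square to x. Fork and stem are below its middle only: beside it fingertips may pass 25 mm below the barrel.
- clip_mouth (a point): Middle of the clip's mouth, 22 mm along z from clip_seat (same axes): the barrel's axis is here as it first meets the jaws. Nibs 27 mm apart stand 12 mm above clip_seat, flared lips 43 mm apart at 21 mm. Pushing along -z, the force rises to 8 to 18 N, falls as the jaws snap over, some 10 to 3 mm above home, then rises steeply on the clip's floor.
- clip (a joint): Tilt of the clip, rad: 0 level, positive raises its head end. Its swivel is held by friction, about 0.9 N m (stops at 0 and 0.75): a push not square to the clip turns it.
- stem (a joint): Height setting of the stand's telescopic stem, m, above its lowest (0; highest 0.045). A worn friction clutch holds it with about 9 N: it carries the microphone, but under the push the clip may sink straight down, part way or down to the stem's stop, before or while the jaws snap. The height it ends at does not matter.
- stand: Loose desk microphone stand, 1.2 to 1.6 kg: dark round cast base 140 mm across with rubber feet, thin telescopic stem, swivel axis 105 mm + stem up, 34 mm from clip_seat. Origin under the base's centre on the table, z up, x the way the clip's raised end points. It slides or tips if pushed sideways.
- tray: Bystander: white tray of oil pastels, 110 x 260 x 20 mm. Origin under its centre.
- brush_cup: Bystander: white cup of brushes, 80 mm across, 95 mm high, brushes to 210 mm. Origin under its centre.
- glue: Bystander: glue bottle, 52 mm across, 130 mm high. Origin under its centre.
- tape: Bystander: roll of tape lying flat, 104 mm across, 25 mm high. Origin under its centre.
Mind the look-alikes: they are no part of the job. Of the things that look like the mic, the larger one is meant. Of the things like the stand, leave any that is orange; of the rest the smaller one is meant.

How it is judged:
By the outcome, as a careful person would: the job done as asked, in the order asked, and still so for the second after the job is handed in, with the robot touching nothing.
It also fails if it takes over 58 s, if anything falls off the work surface, if the arm or the gripper's body presses on something with over 40 N, if the wrist force passes 120 N, or if a joint passes its speed limit or range.

ROBOT

A 6-joint arm with a two-finger parallel gripper is mounted at the origin on the work surface. World frame = base frame: x ahead of the robot, y to its left, z up, the work surface at z = 0. Lengths are in m, angles in rad, forces in N, time in s.
With the tool pointing down it reaches from about 0.375 to 0.975 m from the base axis. Payload 3.8 kg.
Tool frame: the origin (TCP) lies midway between the tips of the shut fingers; the grasp point (between the pads) lies 19 mm behind it; z points along the fingers, y is the line along which they close (so a half turn about z gives the same grasp; the last joint's range is limited). The gripper opens to 85 mm and grips with 20 to 120 N. Pads are 22 mm wide; open, the fingers measure 114 mm over their backs; the gripper's body (76 mm by 85 mm) begins 54 mm behind the grasp point. The pads swing forward as they close: fully open they stand 13 mm farther back than shut.
Start: joints at [1.189, 0.264, 1.604, -0, 1.274, -0.037], TCP at [0.228, 0.635, 0.231] pointing down, gripper open.
Joint ranges: [-2.63, 2.63], [-0.94, 2.18], [0.31, 2.57], [-1.31, 4.45], [0, 2.66], [-2.55, 2.55]. Speed limits (rad/s): [2.57, 2.57, 3.14, 3.14, 3.14, 3.14].

INTERFACE

Orientations are given as a rotation vector (axis times angle).
In Python, from workcell import bot gives the robot as it stands.
- The arm moves only by the tool jog_arm, never from a script. Its argument "motion" is a list of rows, each a list of 5 numbers: the opening, from -1 (shut) to 1 (fully open), then the shift along the tool's x, y, z in mm, then the turn about the tool's z in degrees. In form: [[claw, x, y, z, twist], ...]. A call has 1 to 10 rows; each row shifts and turns the commanded pose from where the row before left it, along the tool's axes as they then stand; what a row does not reach is not made up. A row lasts 1/12 s, in which the tool goes at most 41.7 mm and 7.16 degrees, less where a joint would pass 70% of its speed; a pose out of reach is approached as far as the arm can. A call with a gripper value outside its range is refused whole. The fingers move at their own pace and stop on an object; "force" is the grip in N (left out, the last holds). Time passes only in rows, so rows that do not move let the fingers close. It gives the time, the measured TCP pose, the force, the opening and the grip force at its end, in the units of the state.
- bot.read_state(): the state, without advancing time (a new reading comes with each control period).
- bot.read_camera(name): name is "side" or "top"; returns (picture, depth): 400x640x3 uint8, red, green, blue; 400x640 float32, m along the optical axis (not along the pixel's ray), 0 where there is no reading.
- bot.get_calibration(name): a dict with "vfov" (degrees; the focal length in pixels is half the picture's height over the tangent of half this angle, whatever the lens; pixels are square), "cx", "cy" (the principal point, pixels), "rvec" (rotation vector, rad) and "tvec" (3), from world to camera coordinates, as OpenCV has them. Camera axes: x right, y down, z forward; pixel columns grow to the right and rows downward; lengths in m; the calibration is good to about 2 mm. A picture is of the moment at which its call begins. get_calibration takes no time and is no camera call.
- bot.finish_job(): hands the job in; it is judged then, once.
The state is a dict: "time": time; "q": joint angles; "joint_vel": joint speeds; "joint_torque": joint torques, N m; "tool_pos": TCP position; "tcp_rot": TCP orientation; "wrist_force": force on the tool from outside, world axes, zero at the start; "torque": the same for the moment, N m; "width": opening from 0.0 (shut) to 1.0 (fully open); "grip_force": force on a finger pad.
Only numpy, scipy, OpenCV 4.12 (cv2) and the standard library are available. Lean on these libraries where they do the work, as an engineer would, in place of code of your own. Each camera call takes 0.05 s, during which the arm holds its last target. There are 200 camera calls.

## Working session

There is one attempt and no reset: what is moved stays moved. The work goes in short steps, Python scripts to look and compute and a tool call to move; the robot and the scene stay as the last step left them, time stands still between calls to the robot, and variables do not carry over. Pictures are saved under pics/ and viewed, at most 10 in all, crops included, and the job is handed in when it is done.

Besides the shell and the picture viewer there is one more tool, called after "Request:" as name(argument=value, ...) on one line, values as JSON. jog_arm: Moves the arm, as the interface text tells. Its arguments: {"type":"object","properties":{"motion":{"type":"array"},"force":{"type":"number"}},"required":["motion"]}

```bash
mkdir -p pics
cat > h.py <<'E'
import numpy as np, cv2
from workcell import bot
def cal(n):
    c=bot.get_calibration(n); f=200/np.tan(np.radians(c['vfov'])/2)
    K=np.array([[f,0,c['cx']],[0,f,c['cy']],[0,0,1]]); R=cv2.Rodrigues(np.array(c['rvec'],float))[0]
    return K,R,np.array(c['tvec'],float).ravel()
def snap(n,tag):
    p,d=bot.read_camera(n); cv2.imwrite(f'pics/{tag}.png',p[:,:,::-1]); np.save(f'pics/{tag}.npy',d); return p,d
def cloud(n,d):
    K,R,t=cal(n); v,u=np.indices(d.shape)
    P=np.stack([(u-K[0,2])/K[0,0]*d,(v-K[1,2])/K[1,1]*d,d],-1)
    W=(P-t)@R; W[d==0]=np.nan; return W
def proj(n,X):
    K,R,t=cal(n); p=(np.atleast_2d(X)@R.T+t)@K.T; return p[:,:2]/p[:,2:]
E
python3 - <<'E'
from h import *
for n in('side','top'):
    p,d=snap(n,n+'0'); K,R,t=cal(n); print(n,K[0,0],-R.T@t,R[2],(d>0).mean(), bot.get_calibration(n))
print(bot.read_state())
a=cv2.imread('pics/side0.png');b=cv2.imread('pics/top0.png')
E
```

```text
side 404.6765912375124 [ 0.07801337 -0.98454199  1.21120981] [ 0.31528396  0.60858608 -0.72816139] 0.996 {'vfov': 52.599174176119035, 'cx': 315.474051958104, 'cy': 202.82683091845985, 'rvec': array([ 2.33968428, -0.53414366,  0.23874653]), 'tvec': array([-0.52832566,  0.20446538,  1.4565384 ])}
top 489.75821555972806 [ 0.39236646 -0.05792676  1.69665698] [ 0.08743878 -0.0104137  -0.99611546] 0.9958828125 {'vfov': 44.42674869545315, 'cx': 316.97966182353883, 'cy': 198.0239033741148, 'rvec': array([ 2.16565955, -2.19671699,  0.1063258 ]), 'tvec': array([-0.06772842,  0.54020989,  1.65515498])}
{'time': 0.1, 'q': array([ 1.18909774e+00,  2.64693009e-01,  1.60526216e+00, -1.11045672e-05,
        1.27370683e+00, -3.68931467e-02]), 'joint_vel': array([-0.00053927, -0.00150454, -0.00299305,  0.00014624, -0.00011561,
       -0.00164286]), 'joint_torque': array([ 3.33837315e-04, -5.16716731e+01, -3.68586445e+01, -1.79861918e-04,
        6.47514593e-03,  1.06151052e-05]), 'tool_pos': array([0.22790863, 0.63464369, 0.23006294]), 'tcp_rot': array([-0.53886275, -3.09460582,  0.00318262]), 'wrist_force': array([-0.0657582 ,  1.00046457,  0.35194645]), 'torque': array([0.03571951, 0.0367482 , 0.02365816]), 'grip_force': 0.0, 'width': 0.9997354127924252}
```

View pics/side0.png

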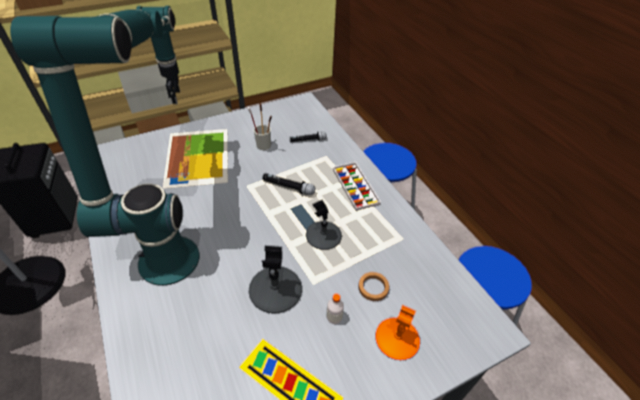

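View pics/top0.png

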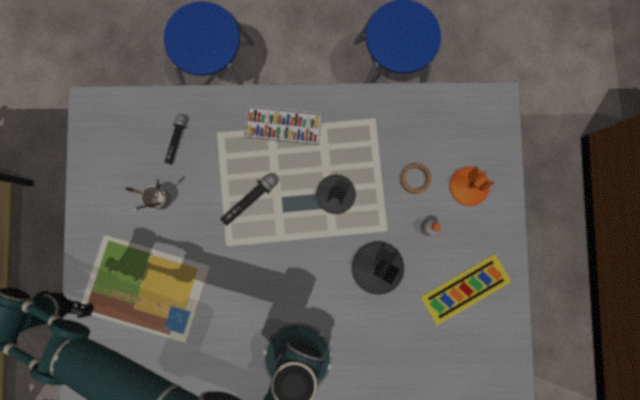

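Side view: the mic lies from (265,178) to its head at (310,188), and the small dark stand's base is at (323,235). Top view: the mic's tail is at (222,222) and its head at (272,180); the small stand is at (336,194). The larger dark stand and the orange one are look-alikes.

Run:
```python
from h import *
def crop(f,x,y,w,h,s=5):
    a=cv2.imread(f'pics/{f}.png')[y:y+h,x:x+w]; return cv2.resize(a,None,fx=s,fy=s,interpolation=cv2.INTER_CUBIC)
a=crop('side0',255,165,100,85,6);b=crop('top0',215,165,150,60,5)
cv2.imwrite('pics/c1.png',a);cv2.imwrite('pics/c2.png',b)
for n in('top','side'):
    W=cloud(n,np.load(f'pics/{n}0.npy'))
    pts=W.reshape(-1,3)
    m=(pts[:,2]>0.012)&(pts[:,2]<0.25)&(pts[:,0]>0.35)&(pts[:,0]<.75)&(pts[:,1]>-.25)&(pts[:,1]<.35)
    print(n,m.sum(), 'table z',np.nanmedian(pts[(pts[:,0]>.4)&(pts[:,0]<.8)&(abs(pts[:,1])<.3)][:,2]))
    Q=pts[m]
    # top-down height map text on 1cm grid clusters
    import scipy.ndimage as nd
    g=np.zeros((80,120)); 
    ix=((Q[:,0]-.35)/.005).astype(int); iy=((Q[:,1]+.25)/.005).astype(int)
    np.maximum.at(g,(ix,iy),Q[:,2]); l,k=nd.label(nd.binary_dilation(g>0))
    lab=l[ix,iy]
    for i in range(1,k+1):
        q=Q[lab==i]
        if len(q)>15: print(i,len(q),q.min(0).round(3),q.max(0).round(3),q.mean(0).round(3))
```

```text
top 1880 table z 0.0005263501731343588
1 63 [ 0.353 -0.248  0.012] [ 0.38  -0.216  0.028] [ 0.363 -0.235  0.018]
4 790 [0.451 0.064 0.012] [0.624 0.259 0.059] [0.54  0.155 0.037]
5 927 [ 0.487 -0.204  0.012] [ 0.619 -0.069  0.184] [ 0.549 -0.136  0.048]
15 88 [ 0.727 -0.082  0.012] [0.75  0.115 0.03 ] [ 0.74  -0.01   0.018]
side 1570 table z 0.002374331355138109
1 44 [ 0.351 -0.249  0.014] [ 0.38  -0.209  0.026] [ 0.362 -0.234  0.019]
2 489 [0.45  0.061 0.013] [0.621 0.25  0.056] [0.539 0.144 0.036]
3 948 [ 0.486 -0.209  0.012] [ 0.621 -0.073  0.184] [ 0.547 -0.144  0.053]
6 86 [ 0.729 -0.085  0.012] [0.75  0.099 0.028] [ 0.741 -0.013  0.018]
```

View pics/c1.png

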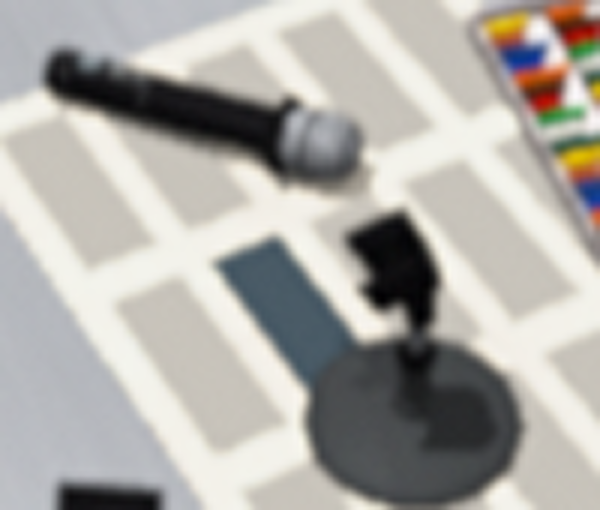

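View pics/c2.png

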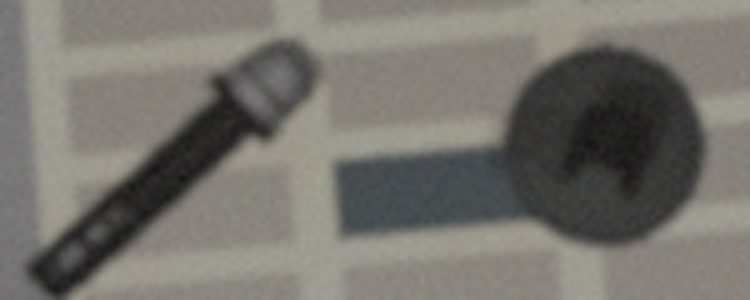

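The side crop shows the mic with its tail up-left at about (60,70) and head at (325,145), and the clip at about (390,260) above its base at (415,420). In the top crop the mic's head is at (275,75), its tail at (45,280), and the clip is at about (610,140).

Run:
```python
from h import *
S={}
for n in('top','side'):
    W=cloud(n,np.load(f'pics/{n}0.npy')); pts=W.reshape(-1,3)
    # base
    b=pts[(pts[:,0]>.47)&(pts[:,0]<.64)&(pts[:,1]>-.23)&(pts[:,1]<-.05)]
    q=b[(b[:,2]>.095)&(b[:,2]<.22)]; S[n]=q
    bb=b[(b[:,2]>.008)&(b[:,2]<.03)]
    c=cv2.minEnclosingCircle(bb[:,:2].astype(np.float32)*1000); print(n,len(q),'base circle',c)
    # mic
    m=pts[(pts[:,2]>.03)&(pts[:,2]<.075)&(pts[:,0]>.43)&(pts[:,0]<.64)&(pts[:,1]>.05)&(pts[:,1]<.27)]
    c0=m.mean(0); u,s,v=np.linalg.svd(m-c0); d=v[0]*np.sign(-v[0][1]); t=(m-c0)@d; r=(m-c0)-np.outer(t,d)
    print('mic c',c0.round(4),'dir',d.round(4),'t',t.min(),t.max(), 'yaw',np.degrees(np.arctan2(d[1],d[0])))
    for a in np.arange(-.13,.14,.02):
        k=abs(t-a)<.01
        if k.sum()>3: 
            lat=r[k]@np.array([-d[1],d[0],0])/np.hypot(*d[:2]); print(round(a,2),k.sum(),lat.min().round(4),lat.max().round(4),'zmax',np.percentile(m[k][:,2],90).round(4))
np.savez('clip.npz',**S)
for n in S:
    q=S[n]; print(n); print(np.round(q[np.argsort(q[:,2])][::max(1,len(q)//45)]*1000).astype(int).tolist())
```

```text
top 212 base circle ((557.4347534179688, -128.78469848632812), 97.26421356201172)
mic c [0.5459 0.1492 0.0392] dir [ 0.6514 -0.7567  0.055 ] t -0.13304956593748665 0.10508666893551721 yaw -49.27816801245808
-0.13 23 -0.0118 0.0128 zmax 0.0349
-0.11 42 -0.0136 0.0161 zmax 0.0384
-0.09 43 -0.0157 0.0153 zmax 0.0382
-0.07 44 -0.0156 0.0147 zmax 0.0404
-0.05 51 -0.0162 0.0165 zmax 0.0399
-0.03 49 -0.0148 0.017 zmax 0.0421
-0.01 57 -0.0177 0.0162 zmax 0.0422
0.01 55 -0.0149 0.0176 zmax 0.042
0.03 54 -0.0174 0.0163 zmax 0.0463
0.05 72 -0.0224 0.0269 zmax 0.0515
0.07 81 -0.0218 0.0243 zmax 0.0505
0.09 70 -0.0238 0.023 zmax 0.0504
0.11 12 -0.0098 0.0124 zmax 0.0438
side 225 base circle ((579.80810546875, -142.2498321533203), 95.13925170898438)
mic c [0.546  0.1399 0.0406] dir [ 0.6345 -0.7715  0.0469] t -0.1402314819170188 0.10065025018278559 yaw -50.56432797684098
-0.13 17 -0.0092 0.0099 zmax 0.0382
-0.11 22 -0.0106 0.0137 zmax 0.0401
-0.09 23 -0.0147 0.0163 zmax 0.0419
-0.07 23 -0.0136 0.0131 zmax 0.0425
-0.05 26 -0.0165 0.0192 zmax 0.0427
-0.03 27 -0.0163 0.0228 zmax 0.0427
-0.01 27 -0.01
[... 1268 characters left out ...]
532, -147, 132], [539, -115, 134], [542, -118, 136], [536, -113, 138], [563, -139, 141], [544, -121, 142], [561, -135, 143], [550, -125, 144], [528, -153, 145], [564, -145, 146], [525, -111, 147], [539, -155, 148], [516, -145, 148], [536, -114, 150], [518, -149, 151], [550, -155, 152], [531, -115, 153], [540, -121, 154], [543, -154, 155], [542, -117, 156], [534, -109, 157], [523, -116, 158], [511, -148, 159], [555, -122, 159], [530, -148, 160], [542, -155, 161], [533, -157, 162], [538, -155, 163], [552, -120, 165], [513, -150, 165], [520, -113, 167], [536, -111, 168], [530, -109, 169], [541, -109, 169], [517, -151, 170], [527, -153, 172], [543, -121, 174], [555, -122, 175], [552, -118, 178]]
```

```bash
cat > fit.py <<'E'
from h import *
from scipy.optimize import least_squares
S=np.load('clip.npz')
# cross-section (y,z): bore arc r=19.5 up to nibs then flared lips
a=np.radians(np.linspace(-90,40,27)); half=[(19.5*np.cos(x),19.5*np.sin(x)) for x in a if 19.5*np.sin(x)<11]+[(14,12),(18,17),(22,21)]
sec=np.array(sorted(set(half),key=lambda p:half.index(p)))
def dense(s): return np.concatenate([np.linspace(s[i],s[i+1],6) for i in range(len(s)-1)])
D=dense(sec); D=np.vstack([D,D*[-1,1]])
from scipy.spatial import cKDTree
T=cKDTree(D)
def frame(yaw,th):
    x=np.array([np.cos(yaw)*np.cos(th),np.sin(yaw)*np.cos(th),np.sin(th)]); y=np.array([-np.sin(yaw),np.cos(yaw),0]); return np.array([x,y,np.cross(x,y)])
def res(p,q,z0=-23):
    L=(q*1000-p[:3])@frame(p[3],p[4]).T
    d=T.query(L[:,1:])[0]; ex=np.clip(np.abs(L[:,0])-21,0,None)
    return np.hypot(d,ex)*(L[:,2]>z0)
if __name__=='__main__':
    for n in('top','side','both'):
        q=S[n] if n!='both' else np.vstack([S['top'],S['side']])
        q=q[q[:,2]>.118]
        best=None
        for y0 in(-.4,-.15,.1):
            for t0 in(.3,.5):
                r=least_squares(res,[537,-133,148,y0,t0],args=(q,),loss='soft_l1',f_scale=2,x_scale=[5,5,5,.1,.1],diff_step=1e-3)
                if best is None or r.cost<best.cost: best=r
        p=best.x; L=(q*1000-p[:3])@frame(p[3],p[4]).T
        print(n,len(q),best.cost.round(1),p.round(3),'deg',np.degrees(p[3:]).round(1),'x range',np.percentile(L[:,0],[3,97]).round(1),'swivel',(p[:3]-34*frame(p[3],p[4])[2]).round(1))
    # base rim fit
    for n in('top','side'):
        W=cloud(n,np.load(f'pics/{n}0.npy')).reshape(-1,3)
        b=W[(W[:,2]>.005)&(W[:,2]<.04)&(np.hypot(W[:,0]-.55,W[:,1]+.14)<.085)]
        f=lambda c:np.clip(np.hypot(b[:,0]-c[0],b[:,1]-c[1])-.070,0,None)
        r=least_squares(lambda c:np.r_[f(c)*1000, ],[.55,-.14],loss='soft_l1')
        print(n,'base',r.x.round(4),np.percentile(b[:,:2],[1,99],axis=0).round(3).tolist(),'ctr',np.percentile(b[:,:2],[1,99],axis=0).mean(0).round(4))
E
python3 fit.py
```

```text
top 212 412.2 [ 5.38604e+02 -1.33620e+02  1.52203e+02 -2.93000e-01  4.83000e-01] deg [-16.8  27.6] x range [-20.   20.1] swivel [ 553.7 -138.2  122.1]
side 217 407.7 [ 5.39392e+02 -1.35234e+02  1.52563e+02 -2.98000e-01  5.02000e-01] deg [-17.1  28.8] x range [-20.4  20.1] swivel [ 555.  -140.   122.8]
both 429 842.0 [ 5.38753e+02 -1.34565e+02  1.52469e+02 -2.98000e-01  4.86000e-01] deg [-17.1  27.8] x range [-20.   20.4] swivel [ 553.9 -139.2  122.4]
top base [ 0.5511 -0.1382] [[0.484, -0.204], [0.62, -0.069]] ctr [ 0.5521 -0.1363]
side base [ 0.5506 -0.1402] [[0.481, -0.208], [0.617, -0.075]] ctr [ 0.5489 -0.1411]
```

Request:
jog_arm(motion=[[1,0,0,0,0]])

```text
time: 0.18
tool_pos: [0.228, 0.6348, 0.2304]
tcp_rot: [-0.539, -3.095, 0.002]
wrist_force: [0.7, 0.3, 0.0]
width: 1.0
grip_force: 0.0
```

Request:
jog_arm(motion=[[1,-15,-10,0,0],[1,-30,-23,0,0],[1,-30,-23,0,0],[1,-30,-23,0,0],[1,-30,-23,0,0],[1,-30,-23,0,0],[1,-30,-23,0,0],[1,-30,-23,0,0],[1,-30,-23,0,0],[1,-30,-23,0,0]])

```text
time: 1.02
tool_pos: [0.4236, 0.3322, 0.2313]
tcp_rot: [0.539, 3.095, -0.0]
wrist_force: [0.3, 0.6, 0.3]
width: 0.998
grip_force: 0.0
```

Request:
jog_arm(motion=[[1,-30,-23,0,0],[1,-30,-23,0,0],[1,-30,-23,0,0],[1,-30,-23,0,0],[1,-27,-22,20,6],[1,0,0,30,6],[1,0,0,30,6],[1,0,0,30,6],[1,0,0,20,5.5],[1,0,0,0,0]])

```text
time: 1.85
tool_pos: [0.5183, 0.1754, 0.0958]
tcp_rot: [-1.31, -2.847, 0.011]
wrist_force: [-1.1, -0.2, -0.6]
width: 0.997
grip_force: 0.0
```

```bash
cat >> h.py <<'E'
from scipy.spatial.transform import Rotation as Rn
def to(goal,xyaw):
    s=bot.read_state(); R=Rn.from_rotvec(s['tcp_rot']).as_matrix(); d=(np.array(goal)-s['tool_pos'])*1000
    yaw=np.degrees(np.arctan2(R[1,0],R[0,0])); print('t',s['time'],'pos',s['tool_pos'].round(4),'yaw',yaw.round(2),'shift mm',(d@R).round(1),'twist',round((yaw-xyaw+180)%360-180,2),'F',s['wrist_force'].round(1),'q6',s['q'][5].round(2))
E
python3 -c "
from h import *
to([.5225,.1764,.003],130.7)"
```

```text
t 1.85 pos [0.5183 0.1754 0.0958] yaw 130.56 shift mm [-2.4  4.8 92.7] twist -0.14 F [-1.1 -0.2 -0.6] q6 -0.43
```

Request:
jog_arm(motion=[[1,-1,2,20,0],[1,-1,2,20,0],[1,0,0,15,0],[1,0,0,0,0],[1,0,0,0,0]])

```text
time: 2.27
tool_pos: [0.527, 0.1785, 0.0468]
tcp_rot: [-1.306, -2.857, 0.001]
wrist_force: [-0.3, 0.4, 1.0]
width: 0.997
grip_force: 0.0
```

```bash
python3 -c "
from h import *
to([.5225,.1764,.003],130.7)"
```

```text
t 2.2667 pos [0.527  0.1785 0.0468] yaw 130.85 shift mm [ 1.3 -4.8 43.8] twist 0.15 F [-0.3  0.4  1. ] q6 -0.43
```

Request:
jog_arm(motion=[[1,1,-4,15,0],[1,0,-1,15,0],[1,0,0,10,0],[1,0,0,4,0],[1,0,0,0,0],[1,0,0,0,0]])

```text
time: 2.77
tool_pos: [0.5235, 0.1765, 0.0032]
tcp_rot: [1.308, 2.855, 0.001]
wrist_force: [1.1, -1.2, 0.1]
width: 1.006
grip_force: 0.0
```

Request:
jog_arm(motion=[[-0.1,0,0,0,0],[-0.3,0,0,0,0],[-0.4,0,0,0,0],[-0.5,0,0,0,0],[-0.6,0,0,0,0],[-0.7,0,0,0,0],[-1,0,0,0,0],[-1,0,0,0,0],[-1,0,0,0,0]], force=25)

```text
time: 3.52
tool_pos: [0.5233, 0.1765, 0.0028]
tcp_rot: [1.309, 2.855, 0.001]
wrist_force: [-0.7, 0.2, 4.0]
width: 0.414
grip_force: 25.4
```

```bash
python3 -c "
from h import *
to([.5225,.1764,.003],130.7); snap('side','g1')
d=snap('top','g1t')[1]"
```

```text
t 3.5167 pos [0.5233 0.1765 0.0028] yaw 130.74 shift mm [ 0.4 -0.7 -0.2] twist 0.04 F [-0.7  0.2  4. ] q6 -0.43
```

Request:
jog_arm(motion=[[-1,0,0,-5,0],[-1,0,0,-15,0],[-1,0,0,-30,0],[-1,0,0,-35,-4],[-1,0,0,-35,-6],[-1,0,0,-35,-6],[-1,0,0,-35,-6],[-1,0,0,-20,-6],[-1,0,0,-7,-4.2],[-1,0,0,0,0]])

```text
time: 4.45
tool_pos: [0.5235, 0.1765, 0.2215]
tcp_rot: [0.463, 3.104, 0.002]
wrist_force: [0.2, 0.4, -4.0]
width: 0.41
grip_force: 25.9
```

```bash
python3 -c "
from h import *
to([.4935,-.1206,.215],162.9)"
```

```text
t 4.45 pos [0.5235 0.1765 0.2215] yaw 163.05 shift mm [ -57.9 -293.     6.1] twist 0.15 F [ 0.2  0.4 -4. ] q6 -0.99
```

Request:
jog_arm(motion=[[-1,-3,-15,0,0],[-1,-6,-30,0,0],[-1,-7,-34,0,0],[-1,-7,-34,0,0],[-1,-7,-34,0,0],[-1,-7,-34,0,0],[-1,-7,-34,0,0],[-1,-7,-34,0,0],[-1,-5,-29,0,0],[-1,-2,-15,0,0]])

```text
time: 5.28
tool_pos: [0.4898, -0.1236, 0.2165]
tcp_rot: [-0.472, -3.101, 0.002]
wrist_force: [-0.0, 0.0, -3.9]
width: 0.413
grip_force: 26.1
```

Request:
jog_arm(motion=[[-1,0,0,0,0],[-1,0,0,0,0],[-1,0,0,0,0]])

```text
time: 5.53
tool_pos: [0.4911, -0.12, 0.2175]
tcp_rot: [-0.467, -3.103, -0.002]
wrist_force: [-0.6, 0.5, -3.7]
width: 0.41
grip_force: 26.1
```

Run:
```python
from h import *
to([.4935,-.1206,.190],162.9)
snap('side','b'); snap('top','bt')
print(bot.read_state()['width'])
W=cloud('top',np.load('pics/bt.npy')); 
# mic model points: predicted axis
a=cv2.resize(cv2.imread('pics/b.png')[150:275,220:400],None,fx=4,fy=4,interpolation=cv2.INTER_CUBIC); cv2.imwrite('pics/bc.png',a)
```

```text
t 5.5333 pos [ 0.4911 -0.12    0.2175] yaw 162.87 shift mm [-2.5  0.1 27.5] twist -0.03 F [-0.6  0.5 -3.7] q6 -1.56
0.4080385054804673
```

View pics/bc.png

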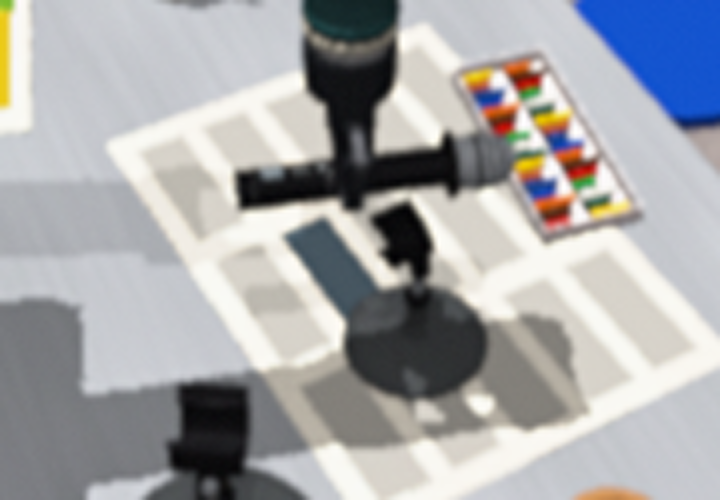

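The crop shows the mic held level at about (240,190) to (510,155), with its head pointing the clip's raised way and the clip below it at (405,230).

Request:
jog_arm(motion=[[-1,-1,0,8,0],[-1,-1,0,8,0],[-1,0,0,8,0],[-1,0,0,4,0],[-1,0,0,0,0]], force=20)

```text
time: 6.05
tool_pos: [0.4929, -0.1207, 0.1891]
tcp_rot: [-0.465, -3.103, -0.001]
wrist_force: [1.0, -0.9, -2.5]
width: 0.415
grip_force: 26.1
```

Request:
jog_arm(motion=[[-1,0,0,2,0],[-1,0,0,2,0],[-1,0,0,2,0],[-1,0,0,0,0]])

```text
time: 6.38
tool_pos: [0.4941, -0.1214, 0.1851]
tcp_rot: [-0.466, -3.107, -0.0]
wrist_force: [-0.4, -0.7, -2.3]
width: 0.413
grip_force: 26.1
```

Request:
jog_arm(motion=[[-1,0,0,2,0],[-1,0,0,2,0],[-1,0,0,2,0],[-1,0,0,0,0]])

```text
time: 6.72
tool_pos: [0.4938, -0.1213, 0.1788]
tcp_rot: [-0.466, -3.106, -0.0]
wrist_force: [0.4, 0.1, -3.0]
width: 0.409
grip_force: 26.1
```

Request:
jog_arm(motion=[[-1,0,0,2,0],[-1,0,0,2,0],[-1,0,0,2,0],[-1,0,0,0,0]])

```text
time: 7.05
tool_pos: [0.4938, -0.1213, 0.1727]
tcp_rot: [-0.466, -3.106, -0.0]
wrist_force: [-0.7, -0.4, -3.8]
width: 0.413
grip_force: 26.1
```

Request:
jog_arm(motion=[[-1,0,0,2,0],[-1,0,0,2,0],[-1,0,0,2,0],[-1,0,0,0,0]])

```text
time: 7.38
tool_pos: [0.4938, -0.1213, 0.1667]
tcp_rot: [-0.466, -3.106, -0.0]
wrist_force: [-0.1, 0.2, -3.6]
width: 0.413
grip_force: 26.1
```

```bash
cat > mic.py <<'E'
from fit import *
def prof(x): return np.interp(x,[-141,38.5,39,47,47.5,85,95,100],[18,18,26.5,26.5,24.5,24.5,20,8])
def micfit(pts,p0):
    # p: seat xyz mm, yaw, tilt
    def local(p,q): return (q*1000-p[:3])@frame(p[3],p[4]).T
    L=local(p0,pts); r=np.hypot(L[:,1],L[:,2])
    k=(L[:,0]>-150)&(L[:,0]<108)&(r<42)&((L[:,0]<-85)|(L[:,0]>28))&(np.abs(r-prof(L[:,0]))<14)
    q=pts[k]
    def f(p):
        L=local(p,q); x=np.clip(L[:,0],-141,100); return np.hypot(np.hypot(L[:,1],L[:,2])-prof(x),L[:,0]-x)
    s=least_squares(f,p0,loss='soft_l1',f_scale=2,x_scale=[5,5,5,.1,.1],diff_step=1e-4)
    return s.x,k.sum(),np.sqrt(np.median(f(s.x)**2))
def look(tag,tilt,yaw=None):
    s=bot.read_state(); R=Rn.from_rotvec(s['tcp_rot']).as_matrix()
    yaw=np.arctan2(-R[1,0],-R[0,0]); g=s['tool_pos']*1000+[0,0,19.7]
    P=[]
    for n in('side','top'):
        d=snap(n,tag+n)[1]; P.append(cloud(n,d).reshape(-1,3))
    P=[a[np.isfinite(a).all(1)&(a[:,2]>.1)&(a[:,2]<.35)] for a in P]
    cl=[a[(np.hypot(a[:,0]-.54,a[:,1]+.135)<.045)&(a[:,2]<.2)] for a in P]
    for nm,q in(('side',P[0]),('top',P[1]),('both',np.vstack(P))):
        best=None
        for t in np.atleast_1d(tilt):
            p0=np.r_[g+42*frame(yaw,t)[0],yaw,t]
            r=micfit(q,p0)
            for _ in range(2): r=micfit(q,r[0])
            if best is None or r[1]>best[1]: best=r
        print(nm,'mic seat',best[0][:3].round(1),'yaw,tilt',np.degrees(best[0][3:]).round(1),best[1],best[2].round(2))
    p=best[0]; c=np.array([538.8,-134.5,152.4]); C=frame(-.298,.487)
    print('mic seat in clip frame',((p[:3]-c)@C.T).round(1),'grip axis expected offs',(g-(p[:3]-42*frame(p[3],p[4])[0])).round(1), 'F',s['wrist_force'].round(1),'pos',s['tool_pos'].round(4))
    return p,P
E
python3 -c "
from mic import *
look('d1',[0,.1,.2])"
```

```text
side mic seat [ 535.3 -132.7  187.6] yaw,tilt [-17.    1.7] 420 1.76
top mic seat [ 534.  -133.3  186.2] yaw,tilt [-17.    1.6] 485 1.72
both mic seat [ 534.5 -133.1  186.7] yaw,tilt [-17.    1.7] 907 1.85
mic seat in clip frame [12.1  0.1 32.4] grip axis expected offs [-0.6 -0.5  0.9] F [-0.1  0.2 -3.6] pos [ 0.4938 -0.1213  0.1667]
```

Request:
jog_arm(motion=[[-1,0,0,2,0],[-1,0,0,2,0],[-1,0,0,2,0],[-1,0,0,0,0]])

```text
time: 7.82
tool_pos: [0.4947, -0.1212, 0.1615]
tcp_rot: [0.466, 3.106, 0.001]
wrist_force: [0.7, 1.7, -0.6]
width: 0.409
grip_force: 26.5
```

Request:
jog_arm(motion=[[-1,0,0,2,0],[-1,0,0,2,0],[-1,0,0,0,0],[-1,0,0,0,0]])

```text
time: 8.15
tool_pos: [0.4946, -0.1214, 0.1577]
tcp_rot: [0.466, 3.106, 0.0]
wrist_force: [-0.3, 2.1, 2.8]
width: 0.414
grip_force: 26.8
```

```bash
python3 -c "
from mic import *
look('d2',[0,.1,.2])"
```

```text
side mic seat [ 536.2 -132.4  182.1] yaw,tilt [-16.6   6.3] 422 1.73
top mic seat [ 534.7 -133.4  180.4] yaw,tilt [-16.8   6.3] 486 1.9
both mic seat [ 535.9 -133.1  181.1] yaw,tilt [-16.7   6.2] 913 1.96
mic seat in clip frame [10.6  0.5 26.9] grip axis expected offs [-1.3 -0.2  0.8] F [-0.3  2.1  2.8] pos [ 0.4946 -0.1214  0.1577]
```

Request:
jog_arm(motion=[[-1,0,0,2,0],[-1,0,0,2,0],[-1,0,0,2,0],[-1,0,0,2,0],[-1,0,0,0,0]])

```text
time: 8.67
tool_pos: [0.4942, -0.1214, 0.1488]
tcp_rot: [0.466, 3.107, -0.0]
wrist_force: [0.0, 2.3, 2.5]
width: 0.413
grip_force: 27.5
```

Request:
jog_arm(motion=[[-1,0,0,2,0],[-1,0,0,2,0],[-1,0,0,0,0],[-1,0,0,0,0]])

```text
time: 9.0
tool_pos: [0.4942, -0.1214, 0.1451]
tcp_rot: [-0.466, -3.107, 0.0]
wrist_force: [0.7, 2.1, 0.3]
width: 0.412
grip_force: 27.7
```

```bash
python3 -c "
from mic import *
look('d3',[.1,.2,.3])"
```

```text
side mic seat [ 534.3 -132.2  178.8] yaw,tilt [-16.4  18.4] 418 1.85
top mic seat [ 532.1 -132.4  176.6] yaw,tilt [-16.6  18.4] 459 1.76
both mic seat [ 533.7 -132.6  177.5] yaw,tilt [-16.5  18.3] 884 1.9
mic seat in clip frame [ 6.9  0.3 24.8] grip axis expected offs [-1.3 -0.2  0.5] F [0.7 2.1 0.3] pos [ 0.4942 -0.1214  0.1451]
```

Request:
jog_arm(motion=[[-1,0,0,2,0],[-1,0,0,2,0],[-1,0,0,2,0],[-1,0,0,2,0],[-1,0,0,0,0],[-1,0,0,0,0]])

```text
time: 9.6
tool_pos: [0.4941, -0.1213, 0.1371]
tcp_rot: [-0.466, -3.107, -0.0]
wrist_force: [1.3, 2.2, 2.3]
width: 0.409
grip_force: 28.6
```

```bash
python3 -c "
from mic import *
look('d4',[.2,.3,.4])"
```

```text
side mic seat [ 532.2 -131.9  175.9] yaw,tilt [-16.6  25.8] 426 1.77
top mic seat [ 531.3 -132.2  173.8] yaw,tilt [-16.7  25.7] 435 1.91
both mic seat [ 531.3 -132.1  174.6] yaw,tilt [-16.7  25.8] 861 1.89
mic seat in clip frame [ 3.4  0.1 23.4] grip axis expected offs [-1.  -0.1  0.4] F [1.3 2.2 2.3] pos [ 0.4941 -0.1213  0.1371]
```

Request:
jog_arm(motion=[[-1,0,0,2,0],[-1,0,0,0,0],[-1,0,0,0,0]])

```text
time: 9.95
tool_pos: [0.4942, -0.1213, 0.1353]
tcp_rot: [-0.466, -3.107, -0.0]
wrist_force: [0.0, 2.8, 2.7]
width: 0.411
grip_force: 28.8
```

Request:
jog_arm(motion=[[-1,0,0,0,0],[-1,0,0,0,0],[-1,0,0,0,0]], force=100)

```text
time: 10.2
tool_pos: [0.4942, -0.1213, 0.1354]
tcp_rot: [0.466, 3.107, 0.0]
wrist_force: [0.4, 2.0, 4.5]
width: 0.395
grip_force: 99.1
```

```bash
cat >> mic.py <<'E'
def clipfit(p,P,nb=True):
    # clip points: those near the nominal clip and not on the mic nor fingers
    q=np.vstack(P); L=(q*1000-p[:3])@frame(p[3],p[4]).T
    k=(np.abs(L[:,0])<30)&(np.hypot(L[:,1],L[:,2])>21.5 if nb else True)&(np.hypot(L[:,1],L[:,2])<60)&(L[:,2]<12)
    q=q[k]; 
    r=least_squares(res,[538.8,-134.5,152.4,-.298,.487],args=(q,),loss='soft_l1',f_scale=2,x_scale=[5,5,5,.1,.1],diff_step=1e-3)
    c=r.x; print('clip',c[:3].round(1),np.degrees(c[3:]).round(1),len(q),'mic in it',((p[:3]-c[:3])@frame(c[3],c[4]).T).round(1))
E
python3 -c "
from mic import *
clipfit(*look('d5',[.3,.4,.5]))
a=np.hstack([cv2.resize(cv2.imread(f'pics/d5{n}.png')[y:y+110,x:x+80],None,fx=5,fy=5,interpolation=cv2.INTER_CUBIC) for n,x,y in(('side',275,145),('top',295,140))]); cv2.imwrite('pics/d5c.png',a)"
```

```text
side mic seat [ 531.7 -131.5  174.7] yaw,tilt [-16.6  26.6] 418 1.64
top mic seat [ 530.4 -132.1  172. ] yaw,tilt [-16.7  26.6] 431 1.76
both mic seat [ 531.2 -132.   173.3] yaw,tilt [-16.7  26.6] 852 1.91
mic seat in clip frame [ 2.8  0.1 22.2] grip axis expected offs [-1.1 -0.1  0.6] F [0.4 2.  4.5] pos [ 0.4942 -0.1213  0.1354]
clip [ 539.3 -135.6  151.9] [-16.5  31.3] 95 mic in it [ 3.6  1.1 22.8]
```

View pics/d5c.png

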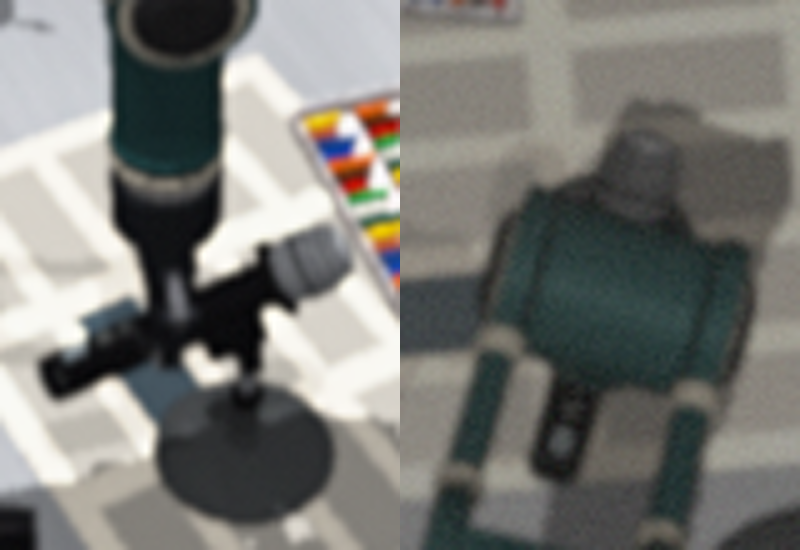

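The crop shows the mic tilted parallel to the clip, resting on its mouth. The stand is upright and unmoved (base at about (245,455) in the crop).

Request:
jog_arm(motion=[[-1,1.4,0,-2.7,0],[-1,0,0,0,0],[-1,2.6,0,1.4,0],[-1,0,0,0,0],[-1,-1.2,0,2.2,0],[-1,0,0,0,0],[-1,0,0,0,0]])

```text
time: 10.88
tool_pos: [0.4908, -0.1202, 0.134]
tcp_rot: [-0.466, -3.105, -0.001]
wrist_force: [-3.0, 3.6, 1.6]
width: 0.398
grip_force: 100.3
```

Request:
jog_arm(motion=[[-1,-0.5,0,0.9,0],[-1,-0.5,0,0.9,0],[-1,-0.5,0,0.9,0],[-1,0,0,0,0],[-1,0,0,0,0]])

```text
time: 11.3
tool_pos: [0.4913, -0.1205, 0.1312]
tcp_rot: [-0.465, -3.103, -0.001]
wrist_force: [-6.3, 4.0, 3.1]
width: 0.396
grip_force: 100.9
```

```bash
python3 -c "
from mic import *
clipfit(*look('d6',[.4,.5]))"
```

```text
side mic seat [ 529.7 -131.   170.3] yaw,tilt [-16.7  26.2] 424 1.67
top mic seat [ 527.6 -131.1  168.3] yaw,tilt [-16.8  26.4] 422 1.64
both mic seat [ 528.6 -131.2  169.2] yaw,tilt [-16.8  26.3] 845 1.81
mic seat in clip frame [-1.6  0.2 19.8] grip axis expected offs [-1.3 -0.2  0.4] F [-6.3  4.   3.1] pos [ 0.4913 -0.1205  0.1312]
clip [ 538.  -136.2  151. ] [-16.   27.7] 101 mic in it [-0.8  2.3 20.9]
```

Request:
jog_arm(motion=[[-1,1.5,0.5,0,0],[-1,0,0,0,0],[-1,0,0,0,0]])

```text
time: 11.65
tool_pos: [0.491, -0.12, 0.1314]
tcp_rot: [-0.466, -3.106, 0.0]
wrist_force: [-3.7, 1.9, 1.8]
width: 0.393
grip_force: 100.3
```

```bash
cat >> mic.py <<'E'
def force(n=6):
    F=[]
    for _ in range(n): bot.read_camera('top'); s=bot.read_state(); F.append(s['wrist_force'])
    F=np.mean(F,0)+[0,0,3.6]; C=frame(-.298,.487); print('F clip frame',(C@F).round(1),'world',F.round(1),'t',s['time'])
E
python3 -c "
from mic import *
force();clipfit(*look('d7',[.4,.5]))"
```

```text
F clip frame [-2.2  1.   5.9] world [-4.2  2.4  4.2] t 11.95
side mic seat [ 528.5 -130.   170.3] yaw,tilt [-16.6  26.4] 423 1.74
top mic seat [ 527.9 -131.1  168.5] yaw,tilt [-16.9  26.3] 434 1.71
both mic seat [ 528.4 -130.7  169.3] yaw,tilt [-16.7  26.2] 859 1.85
mic seat in clip frame [-1.9  0.6 20.1] grip axis expected offs [-1.2 -0.2  0.4] F [-3.9  2.7  1.4] pos [ 0.4911 -0.12    0.1314]
clip [ 538.6 -135.8  149.4] [-15.4  26.6] 101 mic in it [-1.1  2.2 22.8]
```

Request:
jog_arm(motion=[[-1,0,0,1,0],[-1,0,0,1,0],[-1,0,0,1,0],[-1,0,0,1,0],[-1,0,0,0,0],[-1,0,0,0,0]])

```text
time: 12.55
tool_pos: [0.4913, -0.1201, 0.1279]
tcp_rot: [-0.466, -3.106, 0.0]
wrist_force: [-5.2, 2.6, 2.5]
width: 0.394
grip_force: 100.8
```

```bash
python3 -c "
from mic import *
force(3);clipfit(*look('d8',[.4,.5]))"
```

```text
F clip frame [-2.3  1.2  8.5] world [-5.4  2.9  6.5] t 12.7
side mic seat [ 528.3 -130.1  166.7] yaw,tilt [-16.5  26.7] 414 1.83
top mic seat [ 527.6 -131.2  164.9] yaw,tilt [-16.9  26.5] 428 1.62
both mic seat [ 527.7 -130.7  165.6] yaw,tilt [-16.7  26.6] 845 1.84
mic seat in clip frame [-4.2  0.4 17.1] grip axis expected offs [-0.5 -0.2  0.8] F [-5.8  2.7  2.7] pos [ 0.4912 -0.1201  0.1278]
clip [ 538.7 -135.9  146.9] [-15.1  24.6] 97 mic in it [-3.1  2.2 22. ]
```

```bash
cat >> mic.py <<'E'
SW=np.array([553.9,-139.2,122.4]); YAW=-.298
def clip2(tag,p):
    P=[cloud(n,np.load(f'pics/{tag}{n}.npy')).reshape(-1,3) for n in('side','top')]
    q=np.vstack(P); q=q[np.isfinite(q).all(1)]; q=q[(q[:,2]>.1)&(q[:,2]<.2)]
    L=(q*1000-p[:3])@frame(p[3],p[4]).T; rr=np.hypot(L[:,1],L[:,2])
    q=q[(L[:,0]>-28)&(L[:,0]<30)&(rr>20.5)&(rr<60)&(L[:,2]<15)]
    def f(v):
        F=frame(YAW,v[1]); c=SW-[0,0,v[0]]+34*F[2]
        L=(q*1000-c)@F.T; d=np.hypot(T.query(L[:,1:])[0],np.clip(np.abs(L[:,0])-21,0,None))
        return np.minimum(d,8)*(L[:,2]>-23)+8*(L[:,2]<=-23)*0.5
    best=min((np.abs(f([s,t])).sum(),s,t) for s in np.arange(-3,19,.5) for t in np.radians(np.arange(18,36,.5)))
    s,t=best[1:]; F=frame(YAW,t); c=SW-[0,0,s]+34*F[2]; m=(p[:3]-c)@F.T
    print(tag,'sink',s,'tilt',np.degrees(t).round(1),len(q),'cost',(best[0]/len(q)).round(2),'mic in clip',m.round(1),'mic tilt',np.degrees(p[4]).round(1)); return s,t
E
python3 - <<'E'
from mic import *
for tag,p in (('d1',[534.5,-133.1,186.7,-.297,.03]),('d3',[533.7,-132.6,177.5,-.29,.319]),('d5',[531.2,-132,173.3,-.291,.464]),('d6',[528.6,-131.2,169.2,-.293,.459]),('d7',[528.4,-130.7,169.3,-.291,.457]),('d8',[527.7,-130.7,165.6,-.291,.464])): clip2(tag,np.array(p))
E
```

```text
d1 sink -1.0 tilt 28.5 113 cost 2.3 mic in clip [12.3  0.1 31.3] mic tilt 1.7
d3 sink 0.0 tilt 26.5 118 cost 3.1 mic in clip [ 5.6  0.4 24.8] mic tilt 18.3
d5 sink 2.0 tilt 28.0 102 cost 2.6 mic in clip [ 3.8  0.2 23.9] mic tilt 26.6
d6 sink 2.5 tilt 27.5 104 cost 2.83 mic in clip [-0.8  0.2 22. ] mic tilt 26.3
d7 sink 3.5 tilt 26.0 106 cost 2.73 mic in clip [-2.1  0.6 23.1] mic tilt 26.2
d8 sink 6.5 tilt 26.5 102 cost 2.64 mic in clip [-2.5  0.4 22.8] mic tilt 26.6
```

Request:
jog_arm(motion=[[-1,1,0.3,0,0],[-1,1,0.3,0,0],[-1,0,0,0,0],[-1,0,0,0,0]])

```text
time: 13.13
tool_pos: [0.4909, -0.1194, 0.1282]
tcp_rot: [0.466, 3.105, -0.001]
wrist_force: [1.1, -0.7, 1.3]
width: 0.39
grip_force: 100.0
```

```bash
python3 -c "
from mic import *
force(4);p,P=look('d9',[.4,.5]);clip2('d9',p)
for n in('side','top'):
  for tag in (n+'0','d8'+n,'d9'+n):
    W=cloud(n,np.load(f'pics/{tag}.npy')).reshape(-1,3)
    b=W[(W[:,2]>.006)&(W[:,2]<.04)&(np.hypot(W[:,0]-.5515,W[:,1]+.139)<.085)]
    A=b[np.hypot(b[:,0]-.5515,b[:,1]+.139)<.06]; g=np.linalg.lstsq(np.c_[A[:,:2]-[.5515,-.139],np.ones(len(A))],A[:,2],rcond=None)[0]
    print(tag,'base ctr',np.percentile(b[:,:2],[1,99],axis=0).mean(0).round(4),'slope deg',np.degrees(g[:2]).round(2))
"
```

```text
F clip frame [ 2.8 -0.6  3.9] world [ 0.5 -0.7  4.8] t 13.3333
side mic seat [ 528.4 -129.8  167.2] yaw,tilt [-16.6  26.4] 418 1.77
top mic seat [ 527.8 -130.3  165.4] yaw,tilt [-16.7  26.5] 441 1.92
both mic seat [ 528.4 -130.3  166.3] yaw,tilt [-16.6  26.4] 861 1.95
mic seat in clip frame [-3.4  1.  17.5] grip axis expected offs [-1.5  0.2  0.2] F [1.1 0.1 1.4] pos [ 0.4908 -0.1193  0.1281]
d9 sink 6.5 tilt 28.5 104 cost 2.54 mic in clip [ 0.3  1.1 23.1] mic tilt 26.4
side0 base ctr [ 0.552  -0.1405] slope deg [0.66 0.29]
d8side base ctr [ 0.5532 -0.1406] slope deg [0.66 0.33]
d9side base ctr [ 0.553  -0.1399] slope deg [1.06 0.46]
top0 base ctr [ 0.5535 -0.1377] slope deg [-0.09  0.63]
d8top base ctr [ 0.5789 -0.1402] slope deg [2.2 2.2]
d9top base ctr [ 0.582  -0.1434] slope deg [-3.    0.03]
```

Request:
jog_arm(motion=[[-1,0,0,1,0],[-1,0,0,1,0],[-1,0,0,1,0],[-1,0,0,1,0],[-1,0,0,1,0],[-1,0,0,0,0],[-1,0,0,0,0]])

```text
time: 14.02
tool_pos: [0.4901, -0.119, 0.1227]
tcp_rot: [0.466, 3.106, -0.0]
wrist_force: [2.6, -1.0, 4.5]
width: 0.392
grip_force: 100.5
```

```bash
python3 -c "
from mic import *
force(3);p,P=look('d10',[.4,.5]);clip2('d10',p)"
```

```text
F clip frame [ 5.4 -0.4  5.5] world [ 2.  -1.1  7.4] t 14.1667
side mic seat [ 527.4 -129.1  161.8] yaw,tilt [-16.8  27. ] 406 1.76
top mic seat [ 526.1 -130.1  159.6] yaw,tilt [-16.7  26.6] 429 1.84
both mic seat [ 527.2 -129.8  160.7] yaw,tilt [-16.8  26.8] 839 1.86
mic seat in clip frame [-7.2  1.  13.2] grip axis expected offs [-1.2 -0.   0.6] F [ 1.6 -1.3  3.3] pos [ 0.4901 -0.119   0.1227]
d10 sink 12.0 tilt 26.5 110 cost 2.81 mic in clip [-2.9  1.1 23.7] mic tilt 26.8
```

Request:
jog_arm(motion=[[-1,-1.5,-0.4,-0.5,0],[-1,-1.5,-0.4,0,0],[-1,0,0,1,0],[-1,-0.3,0,1,0],[-1,-0.3,0,1,0],[-1,0,0,1,0],[-1,0,0,1,0],[-1,0,0,0,0]])

```text
time: 14.93
tool_pos: [0.4903, -0.1196, 0.1169]
tcp_rot: [-0.465, -3.1, -0.002]
wrist_force: [-5.3, 3.0, 6.2]
width: 0.398
grip_force: 101.4
```

```bash
python3 -c "
from mic import *
force(3);p,P=look('d11',[.4,.5]);clip2('d11',p)"
```

```text
F clip frame [-0.8  1.  10.1] world [-4.9  2.5  8.6] t 15.0833
side mic seat [ 527.4 -129.8  155.9] yaw,tilt [-16.6  26.8] 403 1.88
top mic seat [ 527.  -130.8  154.1] yaw,tilt [-16.9  26.5] 404 2.0
both mic seat [ 526.9 -130.3  154.8] yaw,tilt [-16.8  26.7] 812 2.01
mic seat in clip frame [-10.    0.5   8. ] grip axis expected offs [-0.7 -0.1  0.7] F [-4.8  2.1  5. ] pos [ 0.4903 -0.1196  0.1169]
d11 sink 17.5 tilt 26.5 100 cost 2.45 mic in clip [-3.2  0.6 23.3] mic tilt 26.7
```

Request:
jog_arm(motion=[[-1,-0.5,0,0.9,0],[-1,-0.5,0,0.9,0],[-1,-0.5,0,0.9,0],[-1,-0.5,0,0.9,0],[-1,0,0,0,0],[-1,0,0,0,0]])

```text
time: 15.68
tool_pos: [0.4918, -0.1201, 0.1144]
tcp_rot: [-0.465, -3.099, -0.002]
wrist_force: [-9.0, 4.2, 13.8]
width: 0.396
grip_force: 102.5
```

```bash
python3 -c "
from mic import *
force(3);p,P=look('d12',[.4,.5]);clip2('d12',p)"
```

```text
F clip frame [-2.2  0.9 19.8] world [-10.5   4.1  16.4] t 15.8333
side mic seat [ 529.2 -130.4  154. ] yaw,tilt [-16.7  27.4] 389 1.73
top mic seat [ 528.1 -130.9  151.9] yaw,tilt [-16.9  27.6] 393 1.84
both mic seat [ 528.4 -130.7  152.7] yaw,tilt [-16.7  27.6] 782 1.81
mic seat in clip frame [-9.7  0.6  5.5] grip axis expected offs [-0.9 -0.1  0.8] F [-9.4  4.2 12.4] pos [ 0.4918 -0.1201  0.1144]
d12 sink 16.5 tilt 29.0 96 cost 2.93 mic in clip [-0.8  0.6 20. ] mic tilt 27.6
```

Request:
jog_arm(motion=[[-1,-0.3,0,0.9,0],[-1,-0.3,0,0.9,0],[-1,0,0,0,0]])

```text
time: 16.18
tool_pos: [0.4928, -0.1203, 0.1129]
tcp_rot: [-0.465, -3.1, -0.002]
wrist_force: [-10.2, 3.1, 13.3]
width: 0.393
grip_force: 102.5
```

```bash
python3 -c "
from mic import *
force(3);p,P=look('d13',[.4,.5]);clip2('d13',p)
a=cv2.resize(cv2.imread('pics/d13side.png')[165:255,275:370],None,fx=6,fy=6,interpolation=cv2.INTER_CUBIC); cv2.imwrite('pics/d13c.png',a)"
```

```text
F clip frame [-1.7  1.  20.3] world [-10.2   4.2  17.1] t 16.3333
side mic seat [ 530.2 -130.8  152.7] yaw,tilt [-16.9  27.6] 383 1.82
top mic seat [ 528.9 -131.3  150.3] yaw,tilt [-16.9  27.5] 394 1.84
both mic seat [ 529.  -131.1  151.1] yaw,tilt [-17.   27.6] 779 1.85
mic seat in clip frame [-9.7  0.4  3.7] grip axis expected offs [-0.7 -0.1  0.9] F [-10.5   4.2  13.4] pos [ 0.4928 -0.1203  0.1129]
d13 sink 17.0 tilt 27.5 101 cost 3.39 mic in clip [-2.1  0.4 18.6] mic tilt 27.6
```

View pics/d13c.png

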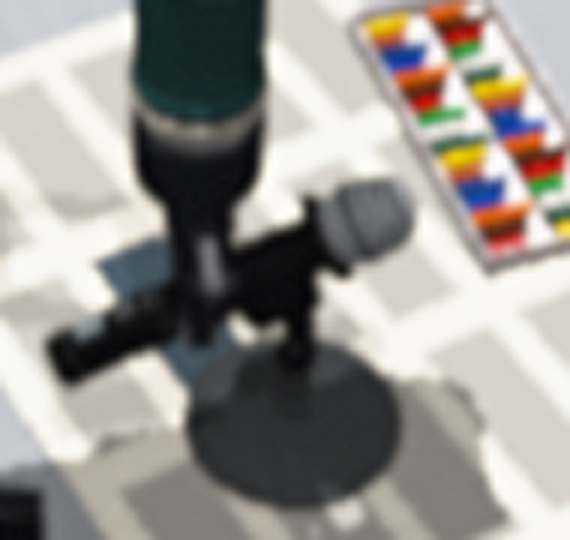

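The stand is upright with its stem fully down, and the mic lies square on the clip with the jaws not yet closed. Force has levelled off at about 20 N, so I'll carry on gently.

Request:
jog_arm(motion=[[-1,-0.5,0,0.9,0],[-1,-0.5,0,0.9,0],[-1,-0.5,0,0.9,0],[-1,0,0,0,0]])

```text
time: 16.77
tool_pos: [0.4943, -0.1208, 0.1103]
tcp_rot: [-0.465, -3.101, -0.002]
wrist_force: [-11.5, 4.3, 15.4]
width: 0.392
grip_force: 102.6
```

```bash
python3 -c "
from mic import *
force(3);p,P=look('d14',[.4,.5]);clip2('d14',p)"
```

```text
F clip frame [-1.1  1.3 20.9] world [-9.9  4.4 17.9] t 16.9167
side mic seat [ 531.7 -130.6  150.2] yaw,tilt [-16.7  27.5] 374 1.67
top mic seat [ 530.2 -131.7  148.3] yaw,tilt [-16.6  27.7] 373 1.8
both mic seat [ 531.2 -131.4  149.2] yaw,tilt [-16.5  27.6] 750 1.8
mic seat in clip frame [-8.8  0.7  1. ] grip axis expected offs [-1.2  0.   0.3] F [-10.1   4.5  14.4] pos [ 0.4943 -0.1208  0.1103]
d14 sink 17.5 tilt 27.0 110 cost 3.99 mic in clip [-1.3  0.8 16.4] mic tilt 27.6
```

Request:
jog_arm(motion=[[-1,-0.5,0,0.9,0],[-1,-0.5,0,0.9,0],[-1,-0.5,0,0.9,0],[-1,-0.5,0,0.9,0],[-1,0,0,0,0]])

```text
time: 17.43
tool_pos: [0.4967, -0.1215, 0.1063]
tcp_rot: [-0.465, -3.102, -0.002]
wrist_force: [-5.9, 4.1, 9.5]
width: 0.395
grip_force: 101.6
```

```bash
cat >> mic.py <<'E'
def base(tag):
    n='side'; W=cloud(n,np.load(f'pics/{tag}.npy')).reshape(-1,3)
    b=W[(W[:,2]>.006)&(W[:,2]<.04)&(np.hypot(W[:,0]-.5515,W[:,1]+.139)<.085)]
    A=b[np.hypot(b[:,0]-.5515,b[:,1]+.139)<.06]; g=np.linalg.lstsq(np.c_[A[:,:2]-[.5515,-.139],np.ones(len(A))],A[:,2],rcond=None)[0]
    print(tag,'base',np.percentile(b[:,:2],[1,99],axis=0).mean(0).round(4),'slope',np.degrees(g[:2]).round(2),'z',g[2].round(4))
E
python3 -c "
from mic import *
force(3);p,P=look('d15',[.4,.5]);clip2('d15',p);base('side0');base('d15side')"
```

```text
F clip frame [ 0.6  0.9 14.8] world [-5.9  2.8 13.4] t 17.5833
side mic seat [ 534.4 -132.2  145.7] yaw,tilt [-16.5  27.1] 357 1.76
top mic seat [ 532.9 -132.7  143.9] yaw,tilt [-16.9  26.8] 355 1.86
both mic seat [ 533.7 -132.6  144.7] yaw,tilt [-16.7  26.9] 711 1.94
mic seat in clip frame [-8.4  0.4 -4.3] grip axis expected offs [-1.1  0.3  0.2] F [-6.3  2.3  9.7] pos [ 0.4967 -0.1215  0.1062]
d15 sink 18.5 tilt 25.0 101 cost 3.84 mic in clip [-2.   0.4 11.9] mic tilt 26.9
side0 base [ 0.552  -0.1405] slope [0.66 0.29] z 0.0188
d15side base [ 0.5524 -0.1412] slope [0.76 0.81] z 0.0189
```

Request:
jog_arm(motion=[[-1,-0.5,0,0.9,0],[-1,-0.5,0,0.9,0],[-1,-0.5,0,0.9,0],[-1,-0.5,0,0.9,0],[-1,0,0,0,0]])

```text
time: 18.1
tool_pos: [0.499, -0.1222, 0.101]
tcp_rot: [-0.465, -3.103, -0.002]
wrist_force: [-0.3, 1.5, -3.3]
width: 0.395
grip_force: 99.8
```

```bash
python3 -c "
from mic import *
force(3);p,P=look('d16',[.4,.5]);clip2('d16',p);base('d16side')"
```

```text
F clip frame [-2.2  2.1 -0.4] world [-1.1  2.5 -1.4] t 18.25
side mic seat [ 536.2 -133.4  139.4] yaw,tilt [-16.1  25.4] 346 1.55
top mic seat [ 536.1 -133.3  137.6] yaw,tilt [-16.8  24.9] 337 1.6
both mic seat [ 536.1 -133.5  138.4] yaw,tilt [-16.6  25.1] 686 1.77
mic seat in clip frame [ -9.1   0.1 -11. ] grip axis expected offs [-0.5  0.4  0.2] F [-1.4  2.4 -5.9] pos [ 0.4991 -0.1223  0.1011]
d16 sink 18.5 tilt 26.0 89 cost 3.43 mic in clip [-1.7  0.2  5.2] mic tilt 25.1
d16side base [ 0.553  -0.1413] slope [0.92 0.68] z 0.0192
```

Request:
jog_arm(motion=[[-1,-0.5,0,0.9,0],[-1,-0.5,0,0.9,0],[-1,-0.5,0,0.9,0],[-1,0,0,0,0]])

```text
time: 18.68
tool_pos: [0.5004, -0.1228, 0.1002]
tcp_rot: [-0.465, -3.102, -0.002]
wrist_force: [-8.2, 5.6, 3.1]
width: 0.393
grip_force: 102.8
```

```bash
python3 -c "
from mic import *
force(3);p,P=look('d17',[.4,.5]);clip2('d17',p);base('d17side')"
```

```text
F clip frame [-5.   2.8 10. ] world [-7.9  5.3  6.5] t 18.8333
side mic seat [ 539.  -133.3  138.9] yaw,tilt [-16.4  25. ] 331 1.51
top mic seat [ 536.8 -133.7  136.5] yaw,tilt [-16.9  24.8] 325 1.72
both mic seat [ 538.1 -133.6  137.7] yaw,tilt [-16.7  24.9] 667 1.73
mic seat in clip frame [ -7.7   0.6 -12.6] grip axis expected offs [-1.3 -0.  -0.1] F [-7.8  5.6  2.6] pos [ 0.5004 -0.1227  0.1002]
d17 sink 18.5 tilt 25.5 83 cost 3.28 mic in clip [-0.6  0.7  3.7] mic tilt 24.9
d17side base [ 0.5524 -0.1414] slope [0.58 0.82] z 0.0194
```

Request:
jog_arm(motion=[[-1,0.3,-0.3,1,0],[-1,0.2,-0.3,1,0],[-1,0,0,1,0],[-1,0,0,0,0]])

```text
time: 19.27
tool_pos: [0.5005, -0.1237, 0.0984]
tcp_rot: [-0.465, -3.104, -0.0]
wrist_force: [-9.5, 4.7, 7.7]
width: 0.398
grip_force: 106.0
```

```bash
python3 -c "
from mic import *
force(3);p,P=look('d18',[.4,.5]);clip2('d18',p);base('d18side')"
```

```text
F clip frame [-3.4  2.  15.1] world [-9.1  4.9 11.8] t 19.4167
side mic seat [ 537.3 -134.8  137.1] yaw,tilt [-15.9  25.6] 324 1.7
top mic seat [ 538.1 -134.8  135.6] yaw,tilt [-16.9  25. ] 323 1.89
both mic seat [ 537.7 -134.8  136.4] yaw,tilt [-16.5  25.2] 647 1.88
mic seat in clip frame [ -8.3  -0.6 -13.7] grip axis expected offs [-0.9  0.4 -0.4] F [-8.8  5.   8.5] pos [ 0.5005 -0.1237  0.0983]
d18 sink 18.5 tilt 25.5 74 cost 3.63 mic in clip [-1.1 -0.6  2.5] mic tilt 25.2
d18side base [ 0.5534 -0.1426] slope [0.86 0.39] z 0.0189
```

Request:
jog_arm(motion=[[-1,-0.3,0.2,1,0],[-1,-0.3,0.2,1,0],[-1,0,0,0,0]])

```text
time: 19.77
tool_pos: [0.5007, -0.1235, 0.0963]
tcp_rot: [-0.465, -3.103, 0.0]
wrist_force: [-11.7, 2.2, 6.3]
width: 0.391
grip_force: 105.7
```

```bash
python3 -c "
from mic import *
force(3);p,P=look('d19',[.4,.5]);clip2('d19',p);base('d19side')"
```

```text
F clip frame [-5.5  1.4 14.8] world [-10.8   4.8  10.5] t 19.9167
side mic seat [ 537.3 -134.5  135.2] yaw,tilt [-15.9  27.1] 310 1.87
top mic seat [ 536.6 -134.1  134. ] yaw,tilt [-16.7  26.3] 298 1.79
both mic seat [ 537.3 -134.5  134.7] yaw,tilt [-16.3  26.6] 610 1.93
mic seat in clip frame [ -9.5  -0.4 -15. ] grip axis expected offs [-0.8  0.6 -0.3] F [-10.5   4.    6.9] pos [ 0.5005 -0.1234  0.096 ]
d19 sink 10.5 tilt 28.5 59 cost 3.27 mic in clip [-4.3 -0.4 -5.7] mic tilt 26.6
d19side base [ 0.5535 -0.1439] slope [0.3  0.74] z 0.0197
```

Request:
jog_arm(motion=[[-1,0.8,-0.2,-1,0],[-1,0.8,-0.2,-1,0],[-1,0.5,-0.1,-0.5,0],[-1,0,0,0,0]])

```text
time: 20.35
tool_pos: [0.5, -0.1236, 0.0971]
tcp_rot: [-0.466, -3.107, -0.0]
wrist_force: [0.3, 2.0, -8.3]
width: 0.395
grip_force: 103.8
```

```bash
python3 -c "
from mic import *
force(3);p,P=look('d20',[.4,.5]);base('d20side')"
```

```text
F clip frame [-2.1  2.  -5.1] world [ 1.1  1.8 -5.5] t 20.5
side mic seat [ 537.2 -134.3  135.9] yaw,tilt [-16.2  25.8] 315 1.76
top mic seat [ 537.  -134.2  134.3] yaw,tilt [-17.1  25.3] 321 1.97
both mic seat [ 537.1 -134.4  135.2] yaw,tilt [-16.6  25.5] 638 1.92
mic seat in clip frame [ -9.5  -0.4 -14.5] grip axis expected offs [-0.7 -0.1 -0.2] F [ 1.1  1.  -8.6] pos [ 0.5001 -0.1236  0.0972]
d20side base [ 0.5533 -0.1414] slope [0.45 1.25] z 0.0196
```

Request:
jog_arm(motion=[[-1,0,0,1,0],[-1,0,0,0,0],[-0.2,0,0,0,0],[0,0,0,0,0],[0.3,0,0,0,0],[0.6,0,0,0,0],[0.6,0,0,0,0],[0.6,0,0,0,0]], force=20)

```text
time: 21.27
tool_pos: [0.5017, -0.1244, 0.098]
tcp_rot: [0.466, 3.103, -0.001]
wrist_force: [0.6, 0.6, -0.1]
width: 0.801
grip_force: 0.0
```

Request:
jog_arm(motion=[[0.8,0,0,-5,0],[0.8,0,0,-20,0],[0.8,0,0,-35,0],[0.8,0,0,-40,0],[0.8,0,0,-40,0],[0.8,0,0,-20,0],[0.8,0,0,0,0]])

```text
time: 21.85
tool_pos: [0.5041, -0.1249, 0.2647]
tcp_rot: [0.464, 3.094, -0.003]
wrist_force: [0.8, -2.0, 1.0]
width: 0.898
grip_force: 0.0
```

Run:
```python
from mic import *
s=bot.read_state(); print(s['time'],s['tool_pos'],s['wrist_force'],s['width'])
P=[]
for n in('side','top'): P.append(cloud(n,snap(n,'e1'+n)[1]).reshape(-1,3))
P=[a[np.isfinite(a).all(1)&(a[:,2]>.04)&(a[:,2]<.22)] for a in P]
for nm,q in(('side',P[0]),('top',P[1]),('both',np.vstack(P))):
    r=micfit(q,np.array([537.1,-134.4,135.2,-.29,.445]))
    for _ in range(2): r=micfit(q,r[0])
    p=r[0]; print(nm,p[:3].round(1),np.degrees(p[3:]).round(1),r[1],r[2].round(2))
base('e1side'); clip2('e1',p)
t=p[4]; F=frame(p[3],t); c=np.array([553.9,-139.2,105])+34*F[2]; print('in clip at stop',((p[:3]-c)@F.T).round(1))
a=np.hstack([cv2.resize(cv2.imread(f'pics/e1{n}.png')[y:y+85,x:x+65],None,fx=6,fy=6,interpolation=cv2.INTER_CUBIC) for n,x,y in(('side',290,175),('top',305,150))]); cv2.imwrite('pics/e1c.png',a)
```

```text
21.85 [ 0.50413892 -0.12493599  0.26467551] [ 0.7685855  -1.97396782  1.01781041] 0.8977525059072679
side [ 536.8 -132.5  134.7] [-16.5  27.8] 402 1.62
top [ 536.3 -133.5  132.5] [-17.1  26.9] 250 1.85
both [ 535.7 -132.5  133.7] [-16.7  27.6] 655 1.8
e1side base [ 0.5536 -0.1418] slope [0.38 0.59] z 0.0189
e1 sink 18.5 tilt 25.0 82 cost 2.92 mic in clip [-4.9  1.   1.2] mic tilt 27.6
in clip at stop [-3.8  1.1  0.4]
```

View pics/e1c.png

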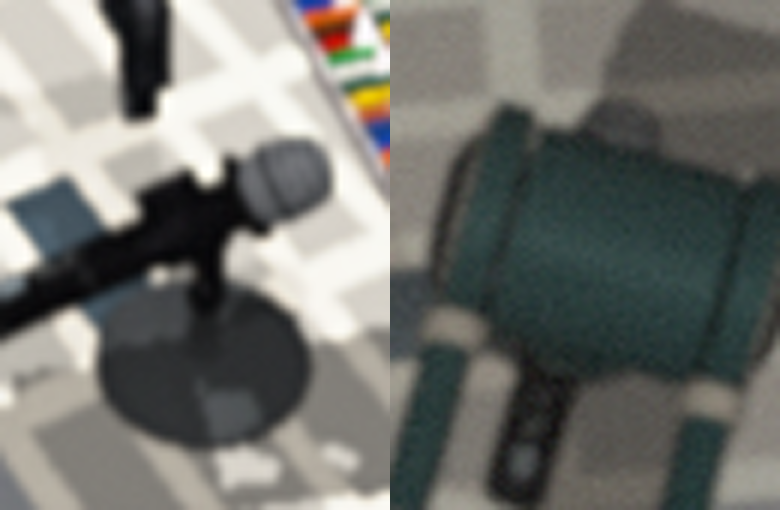

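The mic lies in the clip, measured within about 1 mm of home. Its ring is just ahead of the clip and its head is at the raised end. The stand is upright at its place, the gripper is clear above, and the tray is undisturbed.

```bash
python3 -c "
from workcell import bot
print(bot.finish_job())"
```

```text
the job is handed in; nothing more can be done
None
```

I pressed the microphone into the stand's clip, head at the raised end, until the jaws snapped shut; by camera it is within about 1 mm of home and 2–4 mm tailward of centre, released, with the stand upright in place, and the job is handed in (no verdict was returned).

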